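# Log and pull the housing without a bush

## Robot

A 6-joint arm with a two-finger parallel gripper is mounted at the origin on the work surface. World frame = base frame: x ahead of the robot, y to its left, z up, the work surface at z = 0. Lengths are in m, angles in rad, forces in N, time in s.
With the tool pointing down it reaches from about 0.325 to 0.85 m from the base axis. Payload 15.5 kg.
Tool frame: the origin (TCP) lies on the centre line of the jaws, within the pads' length; the fingertips stand 25 mm ahead of it and the grasp point (between the pads) lies 6 mm ahead of it (r.tip_extent is the distance from the TCP to the fingertips, in m); z points along the fingers, y is the line along which they close (so a half turn about z gives the same grasp; the last joint's range is limited). The gripper opens to 91 mm and grips with 3 to 60 N. Pads are 32 mm wide; open, the fingers measure 118 mm over their backs; the gripper's body (76 mm by 178 mm) begins 60 mm behind the grasp point.
Start: joints at [-1.226, 0.494, 1.345, -0, 1.302, -0.096], TCP at [0.266, -0.566, 0.239] pointing down, gripper open.
Joint ranges: [-2.91, 2.91], [-0.82, 2.16], [0.22, 2.67], [-1.22, 4.37], [0.12, 2.79], [-3.08, 3.08]. Speed limits (rad/s): [1.89, 1.89, 2.57, 3.01, 3.01, 3.01].

## Interface

Orientations are given as [roll, pitch, yaw] about the fixed x, y, z axes, in that order (R = Rz(yaw) Ry(pitch) Rx(roll)).
In Python, from station import r, viewer gives the robot as it stands.
- The arm moves only by the tool play_rows, never from a script. Its argument "plan" is a list of rows, each an object with "xyz": the shift along the tool's x, y, z in mm, a list of three; "angular": the turn, a rotation vector about the tool's x, y, z in rad, a list of three; "fingers": the opening, from 0 (shut) to 1 (fully open). In form: [{"xyz": [x, y, z], "angular": [ax, ay, az], "fingers": fingers}, ...]. A call has 1 to 12 rows; each row is the pose to reach, as a shift and turn from the pose commanded when the call began, along the tool's axes at that moment; what a row does not reach only later rows make up. A row lasts 1/8 s, in which the tool goes at most 62.5 mm and 10.7 degrees, less where a joint would pass 70% of its speed; a pose out of reach is approached as far as the arm can. A call with a gripper value outside its range is refused whole. The fingers move at their own pace and stop on an object; "force" is the grip in N (left out, the last holds). Time passes only in rows, so rows that repeat a pose let the fingers close. It gives the time, the measured TCP pose, the force, the opening and the grip force at its end, in the units of the state.
- r.read_state(): the state, without advancing time (a new reading comes with each control period).
- viewer.capture(name): name is "scene" or "top" or "wrist"; returns the picture (400x640x3 uint8, blue, green, red); there is no depth.
- viewer.get_calibration(name): a dict with "K" (3x3 intrinsics, pixels), "k1" (the pictures are not rectified: a ray, as slopes to the right and down, at radius r is drawn at 1 + k1 r^2 times it, then the intrinsics apply), "pose" (4x4, takes a point from camera to world coordinates); the wrist camera has in their place "mount" (4x4, takes a point from camera to tool coordinates, whose origin is the TCP and whose axes are the flange's). Camera axes: x right, y up, looking along -z (the intrinsics and any distortion apply to the point x, -y, -z); pixel columns grow to the right and rows downward; lengths in m; the calibration is good to about 2 mm. A picture is of the moment at which its call begins: read the wrist's pose just before it. get_calibration takes no time and is no camera call.
- r.hand_in(): hands the job in; it is judged then, once.
The state is a dict: "t": time; "joints": joint angles; "joint_vel": joint speeds; "effort": joint torques, N m; "tcp_pos": TCP position; "tool_rot": TCP orientation; "force": force on the tool from outside, world axes, zero at the start; "moment": the same for the moment, N m; "opening": finger opening in m; "grip_force": force on a finger pad.
Only numpy, scipy, OpenCV 4.12 (cv2) and the standard library are available. Lean on these libraries where they do the work, as an engineer would, in place of code of your own. Each camera call takes 0.05 s, during which the arm holds its last target. There are 200 camera calls.

## Task

One of the four black housings in the grey nest plate has come without its metal bush. While it is still in its nest, log it on the key box: press fully down the small key that stands for its nest (the four small keys are laid out on the box as the four nests are on the plate) and no other small key, let it spring back, then press the large confirm key fully down. Then lift that housing out and set it down flat, not dropped, in the empty pocket of the shallow reject tray, and leave everything else where it is.

Things in the scene. Friction and masses are not known exactly. Their poses are not given: they have to be found in the camera images.
- nest_plate: fixed light grey square plate, 180 x 180 mm and 14 mm thick, with four round nests 52 mm across and 6 mm deep in a square of 80 mm pitch; origin under its centre, z up, x away from the robot at zero yaw, y to the left
- nest_nl (a point): centre of the floor of the near left nest of the plate (near = towards the robot, left = the robot's left, +y); the floor is 8 mm over the table
- nest_nr (a point): centre of the floor of the near right nest of the plate (near = towards the robot, left = the robot's left, +y); the floor is 8 mm over the table
- nest_fl (a point): centre of the floor of the far left nest of the plate (near = towards the robot, left = the robot's left, +y); the floor is 8 mm over the table
- nest_fr (a point): centre of the floor of the far right nest of the plate (near = towards the robot, left = the robot's left, +y); the floor is 8 mm over the table
- housing_bare: black round plastic housing, 46 mm across and 22 mm tall, straight sides, with an open bore 19 mm wide in its top: the metal bush is missing. It stands loose in one of the four nests, 16 mm proud of the plate; 50 g or so; origin at the centre of its underside, z up
- housing_a: black round plastic housing, 46 mm across and 22 mm tall, straight sides, with its metal bush fitted: 19 mm wide, rising 10 mm above the top. Stands in another nest; origin at the centre of its underside, z up
- housing_b: black round plastic housing, 46 mm across and 22 mm tall, straight sides, with its metal bush fitted: 19 mm wide, rising 10 mm above the top. Stands in another nest; origin at the centre of its underside, z up
- housing_c: black round plastic housing, 46 mm across and 22 mm tall, straight sides, with its metal bush fitted: 19 mm wide, rising 10 mm above the top. Stands in another nest; origin at the centre of its underside, z up
- key_box: fixed grey box, 176 x 120 mm and 30 mm high, with five round spring keys on top: four small ones in a square of 48 mm pitch on its far part, one large one nearest the robot; origin under its centre, x away from the robot at zero yaw, y to the left
- key_nl_top (a point): centre of the top of the near left small key (26 mm across, 52 mm over the table when up, 46 mm fully down, in a collar 42 mm across whose top is at 42 mm; fully down takes about 5 N), which stands for the near left nest
- key_nr_top (a point): centre of the top of the near right small key (26 mm across, 52 mm over the table when up, 46 mm fully down, in a collar 42 mm across whose top is at 42 mm; fully down takes about 5 N), which stands for the near right nest
- key_fl_top (a point): centre of the top of the far left small key (26 mm across, 52 mm over the table when up, 46 mm fully down, in a collar 42 mm across whose top is at 42 mm; fully down takes about 5 N), which stands for the far left nest
- key_fr_top (a point): centre of the top of the far right small key (26 mm across, 52 mm over the table when up, 46 mm fully down, in a collar 42 mm across whose top is at 42 mm; fully down takes about 5 N), which stands for the far right nest
- key_confirm_top (a point): centre of the top of the large confirm key (40 mm across, 52 mm over the table when up, 46 mm fully down, in a collar 56 mm across whose top is at 42 mm; fully down takes about 5 N)
- reject_tray: fixed grey shallow tray, 200 x 110 mm and 14 mm high, walls and floor 4 mm, one cross wall dividing it into two pockets of 94 x 102 mm; origin under its centre, x along its length, at any yaw
- pocket_free (a point): centre of the floor of the tray's empty pocket, 4 mm over the table; axes as the tray's
- old_reject: an earlier reject, black round plastic housing, 46 mm across and 22 mm tall, straight sides, also without its bush, standing in the tray's other pocket; origin at the centre of its underside
- screwdriver: bystander: screwdriver 150 mm long lying beyond the plate; leave alone
- jar: bystander: closed jar 44 mm across, 50 mm tall; leave alone
- tape_roll: bystander: roll of paper tape 76 mm across, 20 mm tall, lying flat; leave alone
- tin: bystander: flat aluminium tin 48 mm across, 22 mm tall, between the robot and the plate; leave alone
- brush: bystander: brush 150 mm long lying beyond the plate; leave alone
- spare_bush: bystander: loose metal bush standing upright, 19 mm across, 26 mm tall, between the robot and the plate; leave alone
Mind the look-alikes: they are no part of the job. Leave any red or turquoise look-alike of the housing_a alone.

How it is judged:
On the way, in this order (a step that is already met when the one before it is completed fails the run):
1. the small key for the nest of the housing without bush is fully down, with that housing still in its nest (((horizontal distance between housing_bare and nest_nl below 0.02 m and height (world z) of housing_bare below 0.015 m and height (world z) of key_nl_top below 0.0475 m) or (horizontal distance between housing_bare and nest_nr below 0.02 m and height (world z) of housing_bare below 0.015 m and height (world z) of key_nr_top below 0.0475 m) or (horizontal distance between housing_bare and nest_fl below 0.02 m and height (world z) of housing_bare below 0.015 m and height (world z) of key_fl_top below 0.0475 m) or (horizontal distance between housing_bare and nest_fr below 0.02 m and height (world z) of housing_bare below 0.015 m and height (world z) of key_fr_top below 0.0475 m))), for 0.05 s.
2. then, with the small keys up again and the housing still in its nest, the confirm key is fully down (height (world z) of key_confirm_top below 0.0475 m and height (world z) of housing_bare below 0.015 m and height (world z) of each of key_nl_top, key_nr_top, key_fl_top, key_fr_top above 0.0505 m and (horizontal distance between housing_bare and nest_nl below 0.02 m or horizontal distance between housing_bare and nest_nr below 0.02 m or horizontal distance between housing_bare and nest_fl below 0.02 m or horizontal distance between housing_bare and nest_fr below 0.02 m)), for 0.05 s.
3. the housing is down in the empty pocket of the tray (within 8 mm of its floor) while the fingers still touch it (x of housing_bare in the frame of pocket_free between -0.03 and 0.03 m and y of housing_bare in the frame of pocket_free between -0.03 and 0.03 m and angle between housing_bare's own z axis and vertical below 0.12 rad and z of housing_bare in the frame of pocket_free below 0.008 m and contact force between the fingers and housing_bare above 0.2 N), for 0.05 s.
At the end, for the whole second after the job is handed in: The housing without bush stands flat (0.12 rad), at rest on the floor of the empty pocket, within 30 mm of its centre along each side; all keys up (1.5 mm); the good housings upright in their nests, within 10 mm of their starts; the earlier reject within 30 mm of its start (x of housing_bare in the frame of pocket_free between -0.03 and 0.03 m and y of housing_bare in the frame of pocket_free between -0.03 and 0.03 m and angle between each of housing_bare, housing_a, housing_b, housing_c's own z axis and vertical below 0.12 rad and z of housing_bare in the frame of pocket_free below 0.004 m and linear speed of housing_bare below 0.02 m/s and height (world z) of each of key_nl_top, key_nr_top, key_fl_top, key_fr_top, key_confirm_top above 0.0505 m and distance of each of housing_a, housing_b, housing_c from where it was at the start of the episode below 0.01 m and distance of old_reject from where it was at the start of the episode below 0.03 m); the robot touches nothing.
It fails at once if a small key that does not stand for the nest of the housing without bush is pressed (more than 3 mm) ((horizontal distance between housing_bare and nest_nl above 0.03 m and height (world z) of key_nl_top below 0.049 m) or (horizontal distance between housing_bare and nest_nr above 0.03 m and height (world z) of key_nr_top below 0.049 m) or (horizontal distance between housing_bare and nest_fl above 0.03 m and height (world z) of key_fl_top below 0.049 m) or (horizontal distance between housing_bare and nest_fr above 0.03 m and height (world z) of key_fr_top below 0.049 m)).
It fails at once if a good housing is lifted out or pushed (more than 15 mm) (distance of any of housing_a, housing_b, housing_c from where it was at the start of the episode above 0.015 m).
It fails at once if the earlier reject or a bystander is pushed more than 30 mm (distance of any of screwdriver, jar, tape_roll, tin, brush, spare_bush, old_reject from where it was at the start of the episode above 0.03 m).
It also fails if it takes over 54 s, if anything falls off the work surface, if the arm or the gripper's body presses on something with over 40 N, if the wrist force passes 120 N, or if a joint passes its speed limit or range.

## Working session

There is one attempt and no reset: what is moved stays moved. The work goes in short steps, Python scripts to look and compute and a tool call to move; the robot and the scene stay as the last step left them, time stands still between calls to the robot, and variables do not carry over. Pictures are saved under pics/ and viewed, at most 10 in all, crops included, and the job is handed in when it is done.

Besides the shell and the picture viewer there is one more tool, called after ">>>" by a JSON object that holds its "method" and its "body", one argument or row to a line. play_rows: Moves the arm, as the interface text tells. Its arguments: {"type":"object","properties":{"plan":{"type":"array"},"force":{"type":"number"}},"required":["plan"]}

```bash
mkdir -p pics; ls; python3 - <<'E'
from station import r, viewer
import cv2
for n in ["scene","top"]:
    cv2.imwrite(f"pics/{n}0.png",viewer.capture(n))
    c=viewer.get_calibration(n); print(n,c)
print(viewer.get_calibration("wrist")); print(r.read_state())
E
```

```text
pics
scene {'K': array([[419.84414512,   0.        , 321.80411533],
       [  0.        , 419.84414512, 199.62053821],
       [  0.        ,   0.        ,   1.        ]]), 'k1': 0.021170123592568355, 'pose': array([[-0.08112926, -0.81119778,  0.57911675,  1.09446709],
       [ 0.99670064, -0.06744192,  0.04515988,  0.03555417],
       [ 0.00242315,  0.58086983,  0.81399286,  0.78994437],
       [ 0.        ,  0.        ,  0.        ,  1.        ]])}
top {'K': array([[369.23630791,   0.        , 324.5457888 ],
       [  0.        , 369.23630791, 196.58682826],
       [  0.        ,   0.        ,   1.        ]]), 'k1': -0.07127261643357638, 'pose': array([[ 0.02282518,  0.98822651, -0.15128575,  0.45914861],
       [-0.99948394,  0.02597777,  0.01889488,  0.0101883 ],
       [ 0.02260249,  0.15077639,  0.98830947,  0.964861  ],
       [ 0.        ,  0.        ,  0.        ,  1.        ]])}
{'K': array([[321.57650924,   0.        , 315.08234169],
       [  0.        , 321.57650924, 202.68697364],
       [  0.        ,   0.        ,   1.        ]]), 'k1': 0.019363193151457236, 'mount': a
[... 310 characters left out ...]
0,
         1.00000000e+00]])}
{'t': 0.1, 'joints': array([-1.22645945e+00,  4.94147694e-01,  1.34606050e+00, -2.27816664e-05,
        1.30252520e+00, -9.54874270e-02]), 'joint_vel': array([ 0.00010748, -0.00254453, -0.00361602,  0.00145521,  0.00153639,
       -0.00099706]), 'effort': array([-7.96860331e-04, -8.80243635e+01, -3.82543373e+01,  7.08409469e-02,
        4.83012549e-02, -1.07113315e-04]), 'tcp_pos': array([ 0.26600754, -0.56521173,  0.23838425]), 'tool_rot': array([-3.14045501e+00, -8.69014687e-05,  4.39830302e-01]), 'force': array([ 0.10289673, -1.19430545,  0.82701561]), 'moment': array([ 0.00646771,  0.05739568, -0.0008129 ]), 'grip_force': 0.0, 'opening': 0.0910364576245977}
```

View pics/top0.png

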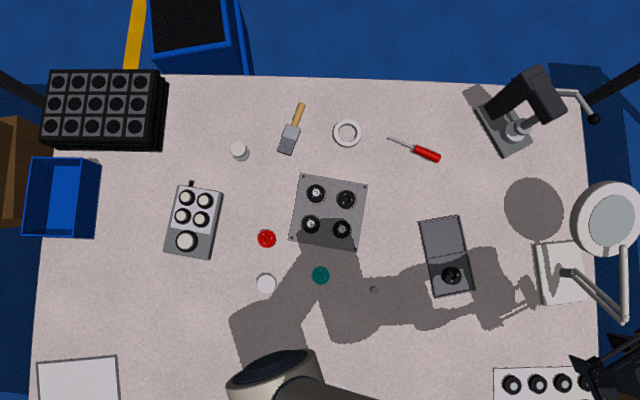

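View pics/scene0.png

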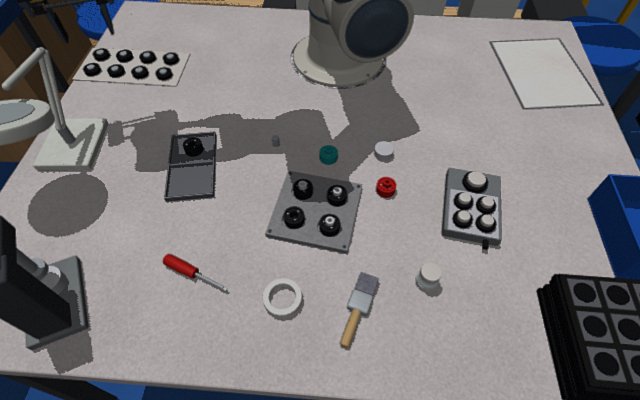

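The top view shows four housings in the plate: fl (316,193), fr (345,199), nl (310,224) and nr (341,229). The keys are at (186..205,197..217) with confirm at (187,241), the tray is around (446,257), and its lower pocket holds the old reject at (452,275). In the scene view the same housings are fl (330,224), fr (293,216), nl (337,195) and nr (303,188). Possible mix-ups are the old reject (452,275), the red (266,239) and turquoise (320,275) look-alikes, and the black housings in the far fixtures. A close crop of both views should show which housing is bare.

```bash
python3 - <<'E'
import cv2,numpy as np
t=cv2.imread("pics/top0.png")[170:255,285:375]; s=cv2.imread("pics/scene0.png")[165:255,262:367]
a=cv2.resize(t,(400,400),interpolation=2); b=cv2.resize(s,(400,400),interpolation=2)
cv2.imwrite("pics/crop1.png",np.clip(np.hstack([a,b])*1.6,0,255).astype(np.uint8))
k=cv2.imread("pics/top0.png")[170:300,155:235]; q=cv2.imread("pics/top0.png")[205:305,410:485]
k2=cv2.imread("pics/scene0.png")[160:255,435:510]; q2=cv2.imread("pics/scene0.png")[125:205,155:225]
cv2.imwrite("pics/crop2.png",np.vstack([np.hstack([cv2.resize(x,(400,300),interpolation=2) for x in p]) for p in ((k,q),(k2,q2))]))
E
```

```text
(no output)
```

View pics/crop1.png

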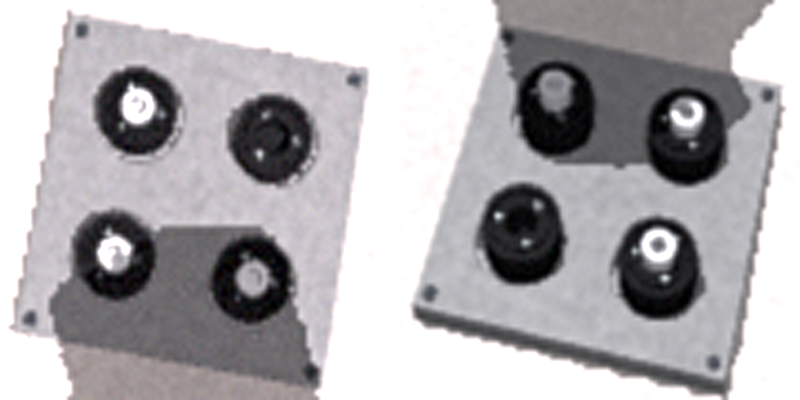

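View pics/crop2.png

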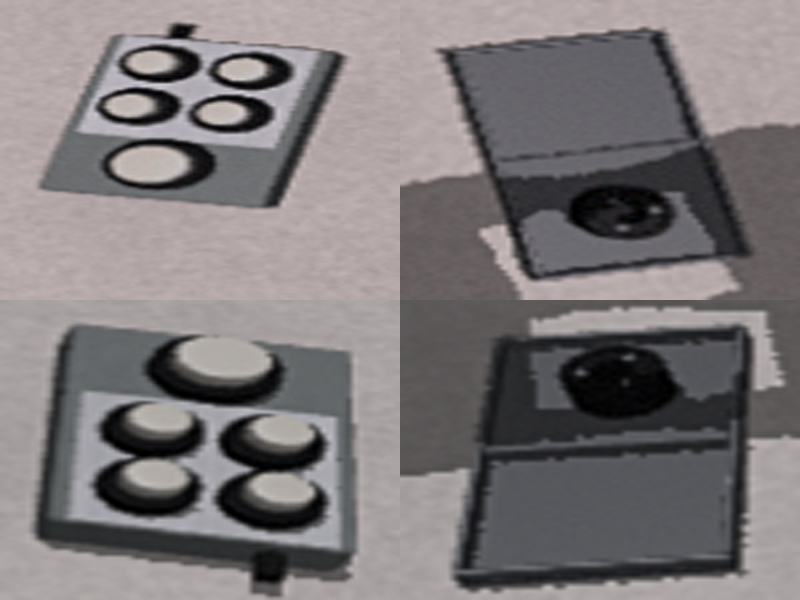

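The bare housing is the far-right one: top (346,199), scene (293,215). It shows an open bore in both views, while nr only has its bush in shadow. The key to press is far right, top (203,200) and scene (464,216). The free pocket is the far one. Next I triangulate.

```bash
cat > h.py <<'E'
import cv2,numpy as np
from station import r,viewer
from scipy.spatial.transform import Rotation as R
def pose(n,st=None):
    c=viewer.get_calibration(n)
    if n!="wrist": return c,c["pose"]
    T=np.eye(4); T[:3,:3]=R.from_euler("xyz",st["tool_rot"]).as_matrix(); T[:3,3]=st["tcp_pos"]
    return c,T@c["mount"]
def ray(n,px,st=None):
    c,P=pose(n,st)
    d=np.array([c["k1"],0,0,0,0])
    u=cv2.undistortPoints(np.array([[px]],float),c["K"],d)[0,0]
    v=P[:3,:3]@np.array([u[0],-u[1],-1.]); return P[:3,3],v/np.linalg.norm(v)
def plane(n,px,z,st=None):
    o,v=ray(n,px,st); return o+v*(z-o[2])/v[2]
def tri(rays):
    A=np.zeros((3,3));b=np.zeros(3)
    for o,v in rays:
        M=np.eye(3)-np.outer(v,v);A+=M;b+=M@o
    p=np.linalg.solve(A,b)
    return p,max(np.linalg.norm((np.eye(3)-np.outer(v,v))@(p-o)) for o,v in rays)
E
python3 - <<'E'
from h import *
np.set_printoptions(precision=4,suppress=True)
T1=lambda x,y:(285+x*.225,170+y*.2125); S1=lambda x,y:(262+(x-400)*.2625,165+y*.225)
K1=lambda x,y:(155+x*.2,170+y*.4333); K2=lambda x,y:(435+x*.1875,160+(y-300)*.3167)
Q1=lambda x,y:(410+(x-400)*.1875,205+y*.3333); Q2=lambda x,y:(155+(x-400)*.175,125+(y-300)*.2667)
D={"bore":(T1(273,136),S1(519,219)),
"scr fl":(T1(82,30),S1(713,363)),"scr fr":(T1(355,78),S1(430,292)),"scr nl":(T1(29,317),S1(767,94)),"scr nr":(T1(312,372),S1(508,37)),
"k fl":(K1(150,63),K2(280,492)),"k fr":(K1(240,70),K2(155,476)),"k nl":(K1(128,106),K2(287,437)),"k nr":(K1(227,114),K2(155,418)),"conf":(K1(153,165),K2(228,357)),
"tray fl":(Q1(447,48),Q2(742,565)),"tray fr":(Q1(660,33),Q2(460,577)),"tray nr":(Q1(747,253),Q2(500,338)),"tray nl":(Q1(533,277),Q2(748,328)),"oldrej":(Q1(622,212),Q2(615,378))}
Z={"b":.03,"s":.014,"k":.052,"c":.052,"t":.014,"o":.026}
for k,(a,b) in D.items():
    p,e=tri([ray("top",a),ray("scene",b)])
    print(k,p,round(e*1000,1),"plane:",plane("top",a,Z[k[0]])[:2],plane("scene",b,Z[k[0]])[:2])
E
```

```text
bore [ 0.5978 -0.0646  0.0299] 0.6 plane: [ 0.5977 -0.0639] [ 0.5979 -0.0652]
scr fl [0.6576 0.049  0.0104] 0.3 plane: [0.6569 0.0486] [0.6596 0.0492]
scr fr [ 0.6339 -0.1127  0.0144] 0.5 plane: [ 0.6341 -0.1133] [ 0.6337 -0.1123]
scr nl [0.4969 0.0741 0.0138] 0.1 plane: [0.4969 0.0742] [0.4971 0.074 ]
scr nr [ 0.4709 -0.0891  0.0125] 0.6 plane: [ 0.4709 -0.0896] [ 0.4721 -0.0882]
k fl [0.5891 0.3457 0.0435] 0.3 plane: [0.5879 0.3423] [0.5949 0.3425]
k fr [0.5822 0.2977 0.0463] 0.2 plane: [0.5814 0.2962] [0.5861 0.2955]
k nl [0.5419 0.3551 0.0411] 1.3 plane: [0.5408 0.3497] [0.5497 0.3518]
k nr [0.5341 0.302  0.0466] 0.9 plane: [0.5336 0.2993] [0.538 0.301]
conf [0.4783 0.3366 0.0475] 2.5 plane: [0.478  0.3323] [0.4815 0.3375]
tray fl [ 0.5472 -0.2554  0.0078] 1.5 plane: [ 0.5468 -0.2553] [ 0.5516 -0.2515]
tray fr [ 0.5633 -0.3656  0.0046] 0.4 plane: [ 0.5623 -0.3624] [ 0.5697 -0.3604]
tray nr [ 0.3735 -0.4012  0.014 ] 0.2 plane: [ 0.3734 -0.401 ] [ 0.3734 -0.4014]
tray nl [ 0.3523 -0.2957  0.0115] 0.3 plane: [ 0.3526 -0.2951] [ 0.3547 -0.2943]
oldrej [ 0.4078 -0.3392  0.0171] 0.7 plane: [ 0.4082 -0.3352] [ 0.4156 -0.3356]
```

>>> {"method": "play_rows", "body": {
  "plan": [
    {"xyz": [54,-20,0],"angular": [0,0,0],"fingers": 0.5},
    {"xyz": [108,-40,0],"angular": [0,0,0],"fingers": 0.5},
    {"xyz": [162,-60,0],"angular": [0,0,0],"fingers": 0.5},
    {"xyz": [216,-80,0],"angular": [0,0,0],"fingers": 0.5},
    {"xyz": [270,-100,0],"angular": [0,0,0],"fingers": 0.5},
    {"xyz": [324,-120,0],"angular": [0,0,0],"fingers": 0.5},
    {"xyz": [324,-120,0],"angular": [0,0,0],"fingers": 0.5},
    {"xyz": [324,-120,0],"angular": [0,0,0],"fingers": 0.5}
  ]
}}

```text
t: 1.1
tcp_pos: [0.508, -0.319, 0.2386]
tool_rot: [-3.141, 0.001, 0.44]
force: [-0.4, -0.4, 0.0]
opening: 0.0455
grip_force: 0.0
```

```bash
cat > shot.py <<'E'
import sys,pickle
from h import *
n=sys.argv[1]; st=r.read_state(); im=viewer.capture("wrist"); cv2.imwrite(f"pics/{n}.png",im)
pickle.dump(st,open(f"{n}.pkl","wb")); print(st["t"],st["tcp_pos"],st["tool_rot"],np.abs(st["joint_vel"]).max(),st["opening"])
E
python3 shot.py wA
```

```text
1.1 [ 0.50797077 -0.31898435  0.23863367] [-3.14122201e+00  5.11557089e-04  4.40472626e-01] 0.028208079575135506 0.04554491972121155
```

>>> {"method": "play_rows", "body": {
  "plan": [
    {"xyz": [38,-38,0],"angular": [0,0,0],"fingers": 0.5},
    {"xyz": [76,-76,0],"angular": [0,0,0],"fingers": 0.5},
    {"xyz": [114,-114,0],"angular": [0,0,0],"fingers": 0.5},
    {"xyz": [152,-152,0],"angular": [0,0,0],"fingers": 0.5},
    {"xyz": [190,-191,0],"angular": [0,0,0],"fingers": 0.5},
    {"xyz": [190,-191,0],"angular": [0,0,0],"fingers": 0.5},
    {"xyz": [190,-191,0],"angular": [0,0,0],"fingers": 0.5}
  ]
}}

```text
t: 2.02
tcp_pos: [0.5984, -0.0665, 0.2388]
tool_rot: [3.141, 0.0, 0.439]
force: [-0.2, 0.2, -0.1]
opening: 0.0457
grip_force: 0.0
```

```bash
python3 shot.py wB
```

```text
2.025 [ 0.59844128 -0.06645559  0.23883683] [3.14142957e+00 4.18398103e-04 4.39000811e-01] 0.01786554741767448 0.04573205714638203
```

View pics/wA.png

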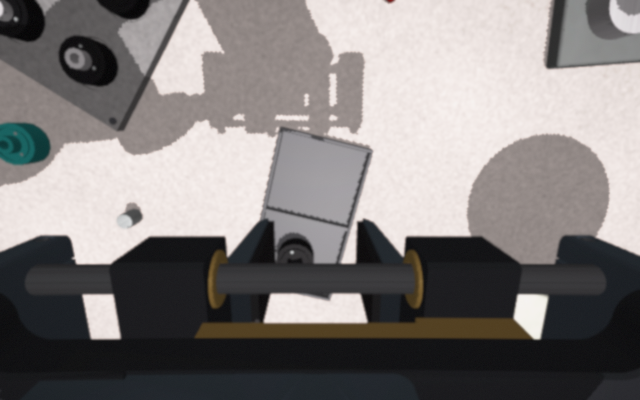

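View pics/wB.png

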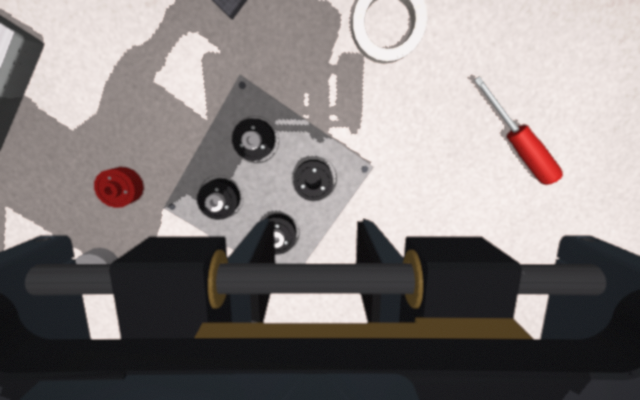

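wA shows the tray's free pocket: far rim corners (282,128) and (371,150), cross wall from (268,208) to (347,226). wB shows the bare housing with its open bore at (314,180), among bushed neighbours at (254,140), (218,198) and (278,233). Next is the key box.

>>> {"method": "play_rows", "body": {
  "plan": [
    {"xyz": [18,-51,0],"angular": [0,0,0],"fingers": 0},
    {"xyz": [36,-102,0],"angular": [0,0,0],"fingers": 0},
    {"xyz": [54,-153,0],"angular": [0,0,0],"fingers": 0},
    {"xyz": [72,-204,0],"angular": [0,0,0],"fingers": 0},
    {"xyz": [90,-255,0],"angular": [0,0,0],"fingers": 0},
    {"xyz": [108,-306,0],"angular": [0,0,0],"fingers": 0},
    {"xyz": [126,-357,0],"angular": [0,0,0],"fingers": 0},
    {"xyz": [126,-357,0],"angular": [0,0,0],"fingers": 0},
    {"xyz": [126,-357,0],"angular": [0,0,0],"fingers": 0}
  ]
}}

```text
t: 3.2
tcp_pos: [0.5612, 0.3099, 0.2388]
tool_rot: [3.141, 0.0, 0.439]
force: [0.4, -0.5, -0.2]
opening: 0.0003
grip_force: 0.0
```

```bash
python3 shot.py wC; python3 - <<'E'
from h import *
import pickle
np.set_printoptions(precision=4,suppress=True)
A=pickle.load(open("wA.pkl","rb"));B=pickle.load(open("wB.pkl","rb"))
for p in [(282,128),(371,150)]: print("rim",plane("wrist",p,.014,A))
for p in [(268,208),(347,226)]: print("cross",plane("wrist",p,.014,A))
print("old",plane("wrist",(295,250),.026,A))
for nm,w,t,s in [("bare",(314,180),(346.4,198.9),(293.2,214.3)),]:
    print(nm,plane("wrist",w,.03,B),tri([ray("wrist",w,B),ray("top",t)]),tri([ray("wrist",w,B),ray("top",t),ray("scene",s)]))
for p in [(242,85),(365,169),(171,206)]: print("scr",plane("wrist",p,.014,B))
E
```

```text
3.2 [0.5612299  0.30993042 0.23878211] [3.14124374e+00 4.44633029e-04 4.38607629e-01] 0.015131499999089037 0.0002989457706190024
rim [ 0.5469 -0.2594  0.014 ]
rim [ 0.5678 -0.3609  0.014 ]
cross [ 0.4546 -0.2817  0.014 ]
cross [ 0.4746 -0.3772  0.014 ]
old [ 0.4242 -0.3316  0.026 ]
bare [ 0.602  -0.0633  0.03  ] (array([ 0.5997, -0.0646,  0.0167]), np.float64(0.0002837179645696524)) (array([ 0.5994, -0.0641,  0.03  ]), np.float64(0.0027013324225542558))
scr [0.6606 0.0503 0.014 ]
scr [ 0.636  -0.1125  0.014 ]
scr [0.4985 0.076  0.014 ]
```

View pics/wC.png

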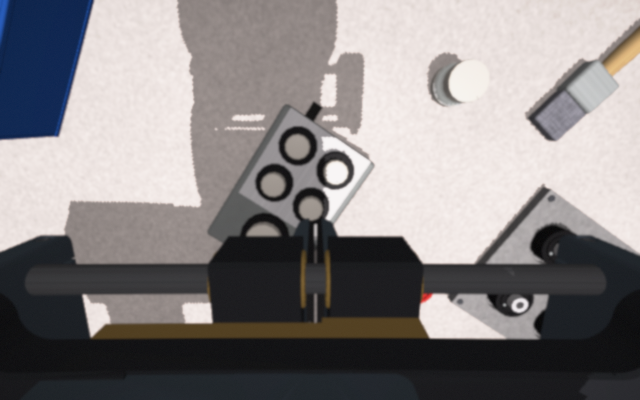

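wC shows the small keys at fl (297,146), fr (335,172), nl (273,184) and nr (311,206), with confirm partly hidden at about (265,232). I fit the box pose from all views.

```bash
python3 - <<'E'
from h import *
import pickle
from scipy.optimize import least_squares
np.set_printoptions(precision=4,suppress=True)
C=pickle.load(open("wC.pkl","rb"))
def blobs(n,roi,thr,amin,bgr=None):
    im=cv2.imread(f"pics/{n}.png"); x0,x1,y0,y1=roi; g=cv2.cvtColor(im[y0:y1,x0:x1],6)
    k,l,s,c=cv2.connectedComponentsWithStats((g>thr).astype(np.uint8))
    return [(round(c[i][0]+x0,1),round(c[i][1]+y0,1),int(s[i][4]),int(s[i][2]),int(s[i][3])) for i in range(1,k) if s[i][4]>=amin and s[i][4]<900]
print("top",blobs("top0",(165,225,180,262),215,20)); print("scene",blobs("scene0",(440,505,165,245),205,20)); 
px={"fl":((185,197.3),(487.5,220.8),(297,146)),"fr":((203,200.3),(464.1,215.7),(335,172)),"nl":((180.6,215.9),(488.8,203.4),(273,184)),"nr":((200.4,219.4),(464.1,197.4),(311,206))}
for k,(t,s,w) in px.items():
    print(k,plane("wrist",w,.052,C)[:2],tri([ray("wrist",w,C),ray("top",t)]),tri([ray("wrist",w,C),ray("top",t),ray("scene",s)]))
E
```

```text
top []
scene []
fl [0.5931 0.3453] (array([0.5907, 0.3462, 0.039 ]), np.float64(0.0012599118170353155)) (array([0.5904, 0.3454, 0.0441]), np.float64(0.0019077397168078807))
fr [0.5855 0.2985] (array([0.5836, 0.2981, 0.0441]), np.float64(0.0011422192706667343)) (array([0.5832, 0.2977, 0.0468]), np.float64(0.0016271176352942703))
nl [0.5464 0.3519] (array([0.5427, 0.3531, 0.0403]), np.float64(0.0011631200142414946)) (array([0.5431, 0.3536, 0.0427]), np.float64(0.0019144038866091898))
nr [0.5416 0.3056] (array([0.536 , 0.3044, 0.0334]), np.float64(0.0011683820595183687)) (array([0.5357, 0.3033, 0.0444]), np.float64(0.0041096846063111495))
```

>>> {"method": "play_rows", "body": {
  "plan": [
    {"xyz": [15,21,30],"angular": [0,0,0],"fingers": 0},
    {"xyz": [15,21,80],"angular": [0,0,0],"fingers": 0},
    {"xyz": [15,21,125],"angular": [0,0,0],"fingers": 0},
    {"xyz": [15,21,150],"angular": [0,0,0],"fingers": 0},
    {"xyz": [15,21,158],"angular": [0,0,0],"fingers": 0},
    {"xyz": [15,21,162],"angular": [0,0,0],"fingers": 0},
    {"xyz": [15,21,165],"angular": [0,0,0],"fingers": 0},
    {"xyz": [15,21,165],"angular": [0,0,0],"fingers": 0}
  ]
}}

```text
t: 4.25
tcp_pos: [0.5839, 0.2988, 0.0748]
tool_rot: [3.141, -0.002, 0.44]
force: [1.8, -1.6, 3.0]
opening: 0.0004
grip_force: 1.4
```

>>> {"method": "play_rows", "body": {
  "plan": [
    {"xyz": [0,0,2],"angular": [0,0,0],"fingers": 0},
    {"xyz": [0,0,4],"angular": [0,0,0],"fingers": 0},
    {"xyz": [0,0,5],"angular": [0,0,0],"fingers": 0},
    {"xyz": [0,0,5],"angular": [0,0,0],"fingers": 0}
  ]
}}

```text
t: 4.75
tcp_pos: [0.584, 0.299, 0.0709]
tool_rot: [3.141, -0.002, 0.44]
force: [-4.6, -5.3, 30.4]
opening: 0.0005
grip_force: 14.4
```

>>> {"method": "play_rows", "body": {
  "plan": [
    {"xyz": [0,0,-20],"angular": [0,0,0],"fingers": 0},
    {"xyz": [0,0,-40],"angular": [0,0,0],"fingers": 0},
    {"xyz": [-38,-38,-40],"angular": [0,0,0],"fingers": 0},
    {"xyz": [-77,-77,-40],"angular": [0,0,0],"fingers": 0},
    {"xyz": [-77,-77,-40],"angular": [0,0,0],"fingers": 0},
    {"xyz": [-77,-77,-20],"angular": [0,0,0],"fingers": 0},
    {"xyz": [-77,-77,-10],"angular": [0,0,0],"fingers": 0},
    {"xyz": [-77,-77,-5],"angular": [0,0,0],"fingers": 0},
    {"xyz": [-77,-77,-5],"angular": [0,0,0],"fingers": 0}
  ]
}}

```text
t: 5.88
tcp_pos: [0.481, 0.3355, 0.0738]
tool_rot: [3.142, 0.001, 0.44]
force: [-0.7, -1.2, 3.3]
opening: 0.0002
grip_force: 1.6
```

>>> {"method": "play_rows", "body": {
  "plan": [
    {"xyz": [0,0,2],"angular": [0,0,0],"fingers": 0},
    {"xyz": [0,0,4],"angular": [0,0,0],"fingers": 0},
    {"xyz": [0,0,5],"angular": [0,0,0],"fingers": 0},
    {"xyz": [0,0,5],"angular": [0,0,0],"fingers": 0}
  ]
}}

```text
t: 6.38
tcp_pos: [0.4811, 0.3356, 0.0708]
tool_rot: [3.141, -0.001, 0.44]
force: [-8.4, -7.8, 35.0]
opening: 0.0003
grip_force: 17.6
```

>>> {"method": "play_rows", "body": {
  "plan": [
    {"xyz": [0,0,-40],"angular": [0,0,0],"fingers": 0},
    {"xyz": [0,0,-82],"angular": [0,0,0],"fingers": 0.77},
    {"xyz": [-8,52,-82],"angular": [0,0,0],"fingers": 0.77},
    {"xyz": [-16,104,-82],"angular": [0,0,0],"fingers": 0.77},
    {"xyz": [-24,156,-82],"angular": [0,0,0],"fingers": 0.77},
    {"xyz": [-32,208,-82],"angular": [0,0,0],"fingers": 0.77},
    {"xyz": [-40,260,-82],"angular": [0,0,0],"fingers": 0.77},
    {"xyz": [-48,312,-82],"angular": [0,0,0],"fingers": 0.77},
    {"xyz": [-56,364,-82],"angular": [0,0,0],"fingers": 0.77},
    {"xyz": [-64,412,-82],"angular": [0,0,0],"fingers": 0.77},
    {"xyz": [-64,412,-60],"angular": [0,0,0],"fingers": 0.77},
    {"xyz": [-64,412,-60],"angular": [0,0,0],"fingers": 0.77}
  ]
}}

```text
t: 7.88
tcp_pos: [0.5976, -0.0646, 0.1278]
tool_rot: [-3.14, 0.002, 0.439]
force: [0.1, -0.2, -0.0]
opening: 0.0701
grip_force: 0.0
```

```bash
python3 shot.py wD
```

```text
7.875 [ 0.59755049 -0.06464639  0.12779373] [-3.14007556e+00  1.80176566e-03  4.38827497e-01] 0.030447627121620746 0.07005862129264614
```

View pics/wD.png

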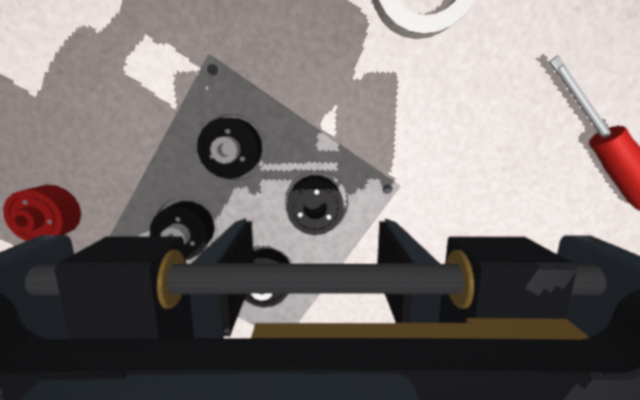

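wD shows the bare housing at (316,205), with its open bore, centred between the finger tips at x≈245 and 385. The bushed neighbours are clear.

```bash
python3 - <<'E'
from h import *
import pickle
B=pickle.load(open("wB.pkl","rb"));D=pickle.load(open("wD.pkl","rb"))
print(tri([ray("wrist",(314,180),B),ray("wrist",(316,205),D)]),plane("wrist",(316,205),.03,D))
print(tri([ray("wrist",(314,180),B),ray("wrist",(316,205),D),ray("top",(346.4,198.9)),ray("scene",(293.2,214.3))]))
E
```

```text
(array([ 0.60050722, -0.06389702,  0.02150798]), np.float64(7.192578077700646e-05)) [ 0.60254481 -0.06285503  0.03      ]
(array([ 0.60007753, -0.06386743,  0.02939068]), np.float64(0.002503351479400834))
```

>>> {"method": "play_rows", "body": {
  "plan": [
    {"xyz": [2,0,40],"angular": [0,0,0],"fingers": 0.77},
    {"xyz": [2,0,70],"angular": [0,0,0],"fingers": 0.77},
    {"xyz": [2,0,80],"angular": [0,0,0],"fingers": 0.77},
    {"xyz": [2,0,85],"angular": [0,0,0],"fingers": 0.77},
    {"xyz": [2,0,85],"angular": [0,0,0],"fingers": 0.77},
    {"xyz": [2,0,85],"angular": [0,0,0],"fingers": 0.4},
    {"xyz": [2,0,85],"angular": [0,0,0],"fingers": 0.4},
    {"xyz": [2,0,85],"angular": [0,0,0],"fingers": 0.4},
    {"xyz": [2,0,85],"angular": [0,0,0],"fingers": 0.4}
  ],
  "force": 20
}}

```text
t: 9.05
tcp_pos: [0.6004, -0.0636, 0.0443]
tool_rot: [3.141, -0.0, 0.44]
force: [-0.9, -0.2, 7.3]
opening: 0.045
grip_force: 20.0
```

>>> {"method": "play_rows", "body": {
  "plan": [
    {"xyz": [0,0,-10],"angular": [0,0,0],"fingers": 0.4},
    {"xyz": [0,0,-30],"angular": [0,0,0],"fingers": 0.4},
    {"xyz": [0,0,-60],"angular": [0,0,0],"fingers": 0.4},
    {"xyz": [-40,40,-70],"angular": [0,0,0],"fingers": 0.4},
    {"xyz": [-80,80,-70],"angular": [0,0,0],"fingers": 0.4},
    {"xyz": [-120,120,-70],"angular": [0,0,0],"fingers": 0.4},
    {"xyz": [-160,160,-70],"angular": [0,0,0],"fingers": 0.4},
    {"xyz": [-193,192,-70],"angular": [0,0,0],"fingers": 0.4},
    {"xyz": [-193,192,-70],"angular": [0,0,0],"fingers": 0.4},
    {"xyz": [-193,192,-50],"angular": [0,0,0],"fingers": 0.4},
    {"xyz": [-193,192,-50],"angular": [0,0,0],"fingers": 0.4}
  ]
}}

```text
t: 10.42
tcp_pos: [0.5068, -0.3183, 0.0933]
tool_rot: [-3.139, 0.001, 0.44]
force: [-0.4, 0.5, 0.5]
opening: 0.0453
grip_force: 20.0
```

```bash
python3 shot.py wE; python3 - <<'E'
from h import *
a=cv2.resize(viewer.capture("scene")[120:240,150:350],(600,360),interpolation=2)
b=cv2.resize(cv2.imread("pics/wE.png"),(384,240))[:,:]
o=np.zeros((600,600,3),np.uint8);o[:360]=a;o[360:,:384]=b
cv2.imwrite("pics/wE2.png",o)
E
```

```text
10.425 [ 0.5068049  -0.31830657  0.09326856] [-3.13946168e+00  9.22964766e-04  4.40162017e-01] 0.020244881247176154 0.04527631680591914
```

View pics/wE2.png

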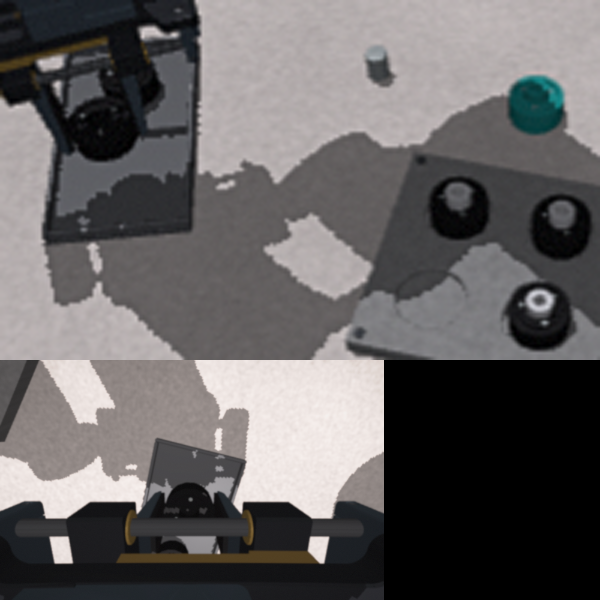

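The composite shows the bare housing held level over the free pocket, at about (105,130) in the scene part. The far-right nest is empty at (430,295), and the other three housings and the old reject are in place. I lower it now.

>>> {"method": "play_rows", "body": {
  "plan": [
    {"xyz": [0,0,25],"angular": [0,0,0],"fingers": 0.4},
    {"xyz": [0,0,42],"angular": [0,0,0],"fingers": 0.4},
    {"xyz": [0,0,48],"angular": [0,0,0],"fingers": 0.4},
    {"xyz": [0,0,51],"angular": [0,0,0],"fingers": 0.4},
    {"xyz": [0,0,53],"angular": [0,0,0],"fingers": 0.4},
    {"xyz": [0,0,53],"angular": [0,0,0],"fingers": 0.4}
  ]
}}

```text
t: 11.28
tcp_pos: [0.5074, -0.3195, 0.0412]
tool_rot: [3.141, -0.0, 0.44]
force: [-0.0, 0.4, 0.0]
opening: 0.045
grip_force: 20.0
```

>>> {"method": "play_rows", "body": {
  "plan": [
    {"xyz": [0,0,1],"angular": [0,0,0],"fingers": 0.4},
    {"xyz": [0,0,1.5],"angular": [0,0,0],"fingers": 0.4},
    {"xyz": [0,0,1.5],"angular": [0,0,0],"fingers": 0.4}
  ]
}}

```text
t: 11.65
tcp_pos: [0.5075, -0.3196, 0.0402]
tool_rot: [3.141, -0.0, 0.44]
force: [-2.3, 1.1, 11.6]
opening: 0.0451
grip_force: 20.0
```

>>> {"method": "play_rows", "body": {
  "plan": [
    {"xyz": [0,0,-0.5],"angular": [0,0,0],"fingers": 0.4},
    {"xyz": [0,0,-0.5],"angular": [0,0,0],"fingers": 0.66},
    {"xyz": [0,0,-0.5],"angular": [0,0,0],"fingers": 0.66},
    {"xyz": [0,0,-0.5],"angular": [0,0,0],"fingers": 0.66},
    {"xyz": [0,0,-15],"angular": [0,0,0],"fingers": 0.66},
    {"xyz": [0,0,-50],"angular": [0,0,0],"fingers": 0.66},
    {"xyz": [0,0,-100],"angular": [0,0,0],"fingers": 0.66},
    {"xyz": [0,0,-150],"angular": [0,0,0],"fingers": 0.66},
    {"xyz": [0,0,-190],"angular": [0,0,0],"fingers": 0.66},
    {"xyz": [0,0,-190],"angular": [0,0,0],"fingers": 0.66},
    {"xyz": [0,0,-190],"angular": [0,0,0],"fingers": 0.66}
  ]
}}

```text
t: 13.02
tcp_pos: [0.507, -0.3192, 0.2295]
tool_rot: [-3.141, 0.0, 0.44]
force: [-0.5, 0.6, 0.1]
opening: 0.06
grip_force: 0.0
```

```bash
python3 shot.py wF; python3 - <<'E'
from h import *
a=cv2.resize(viewer.capture("scene")[110:270,150:510],(790,350),interpolation=2)
b=cv2.resize(cv2.imread("pics/wF.png")[:300],(500,235))
o=np.zeros((590,790,3),np.uint8);o[:350]=a;o[350:585,:500]=b
cv2.imwrite("pics/wF2.png",o)
E
```

```text
13.025 [ 0.50696308 -0.31917844  0.22947636] [-3.14146687e+00  5.84072711e-05  4.39797324e-01] 0.021462575837087394 0.06004794240441038
```

View pics/wF2.png

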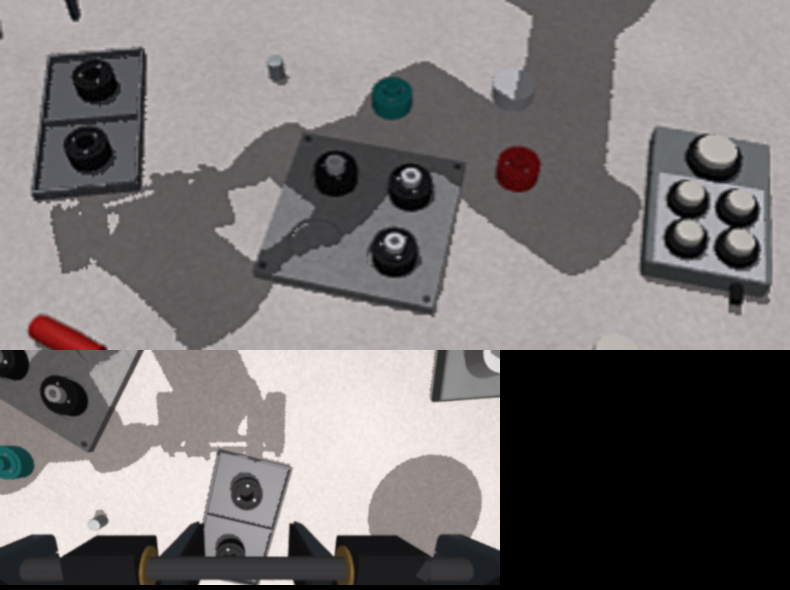

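The housing stands flat in the centre of the free pocket, at (88,150) in the scene part. All keys are up, the other pieces are where they were, and the arm is clear, so I hand in.

```bash
python3 -c "
from station import r
print(r.hand_in())"
```

```text
the job is handed in; nothing more can be done
None
```

I pressed the far-right key and then the confirm key fully down, moved the bare far-right housing into the empty reject pocket, and handed the job in at about 13 s; the hand-in returned no verdict.

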